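# Close, pin and hold a hinged flow cell

### The arm

A 6-joint arm with a two-finger parallel gripper is mounted at the origin on the work surface. World frame = base frame: x ahead of the robot, y to its left, z up, the work surface at z = 0. Lengths are in m, angles in rad, forces in N, time in s.
With the tool pointing down it reaches from about 0.25 to 0.725 m from the base axis. Payload 9.7 kg.
Tool frame: the origin (TCP) lies at the very end of the fingers, on their centre line; the grasp point (between the pads) lies 19 mm behind it (ctrl.hold_point_z is the distance from the TCP to the grasp point, in m); z points along the fingers, y is the line along which they close (so a half turn about z gives the same grasp; the last joint's range is limited). The gripper opens to 85 mm and grips with 20 to 120 N. Pads are 22 mm wide; open, the fingers measure 114 mm over their backs; the gripper's body (76 mm by 85 mm) begins 54 mm behind the grasp point. The pads swing forward as they close: fully open they stand 13 mm farther back than shut.
Start: joints at [1.337, 0.087, 0.176, 1.66, 0, 1.571], TCP at [0.127, 0.535, 0.231] pointing down, gripper open.
Joint ranges: [-3.13, 3.13], [-0.85, 1.81], [-1.15, 1.24], [-2.2, 2.28], [-1.44, 1.52], [-3.14, 3.14]. Speed limits (rad/s): [2.22, 2.22, 2.57, 3.14, 3.14, 3.14].

### API

Orientations are given as a unit quaternion [x, y, z, w].
In Python, from bench import readout, snapshot, order, ctrl gives the robot as it stands.
- The arm moves only by the tool step_arm, never from a script. Its argument "targets" is one flat list of numbers, 6 for each row, row after row: the shift along the tool's x, y, z in units of 30 cm (1.0 is 30 cm), then the turn, a rotation vector about the tool's x, y, z in units of 360 degrees (1.0 is 360 degrees). In form: [x, y, z, ax, ay, az, x, y, z, ax, ay, az, ...]. A call has 1 to 5 rows; each row is the pose to reach, as a shift and turn from the pose commanded when the call began, along the tool's axes at that moment, turning the shorter way round; what a row does not reach only later rows make up. A row lasts 1/8 s, in which the tool goes at most 62.5 mm and 10.7 degrees, less where a joint would pass 70% of its speed; a pose out of reach is approached as far as the arm can. A call with a number of a shift or a turn outside -1 to 1 is refused whole. A call with a gripper value outside its range is refused whole. "grip" is the opening, from 0 (shut) to 1 (fully open), set as the call begins (left out, the last holds). The fingers move at their own pace and stop on an object; "force" is the grip in N (left out, the last holds). Time passes only in rows, so rows that repeat a pose let the fingers close. It gives the time, the measured TCP pose, the force, the opening and the grip force at its end, in the units of the state.
- readout.get_obs(): the state, without advancing time (a new reading comes with each control period).
- snapshot(name): name is "scene" or "top" or "wrist"; returns a dict with "pixels" (480x640x3 uint8, red, green, blue), "range_z" (480x640 float32, m along the optical axis (not along the pixel's ray), 0 where there is no reading), "K" (3x3 intrinsics, pixels), "camera_from_world" (4x4, takes a point from world to camera coordinates); the wrist camera has in their place "mount" (4x4, takes a point from camera to tool coordinates, whose origin is the TCP and whose axes are the flange's). Camera axes: x right, y down, z forward; pixel columns grow to the right and rows downward; lengths in m; the calibration is good to about 2 mm. A picture is of the moment at which its call begins: read the wrist's pose just before it.
- order.sign_off(): hands the job in; it is judged then, once.
The state is a dict: "time": time; "joint_pos": joint angles; "joint_vel": joint speeds; "joint_torque": joint torques, N m; "position": TCP position; "eef_rot": TCP orientation; "wrist_force": force on the tool from outside, world axes, zero at the start; "ft_torque": the same for the moment, N m; "width": finger opening in m; "finger_force": force on a finger pad.
Only numpy, scipy, OpenCV 4.12 (cv2) and the standard library are available. Lean on these libraries where they do the work, as an engineer would, in place of code of your own. Each camera call takes 0.05 s, during which the arm holds its last target. There are 200 camera calls.

### The job

The slide is in the flow cell, so please close it: lower the hinged lid gently onto its gasket, then take the locating pin (the one with the tall round grip) out of the fittings block and push it down through the hole near the front of the lid into the base until its shoulder sits on the lid. Press down on the pin so that the gasket is squeezed and the lid is fully shut, and finish while still holding it pressed shut with the pin, because I am going to swing the bolts over. Leave the thumbscrew, the beaker, the jar and the reagent bottle where they are.

Things in the scene. Friction and masses are not known exactly. Their poses are not given: they have to be found in the camera images.
- cell: Base of the flow cell, fixed: aluminium block 110 (x) x 130 (y) x 34 mm high, with gasket frame and glass slide on top. Origin at the centre of its underside; its x points from the front edge (handle side, nearer the robot) to the hinge, z up. On each side a swing bolt with a round nut lies swung out, to 130 mm from the centre along y, under 30 mm high.
- lid (a joint): Angle of the lid, rad: 0 fully shut (hard stop), 1.57 upright; starts at 1.65 to 1.85, leaning back. Lid: 0.40 kg plate 110 x 130 x 12 mm, turning about the cell's y. Left near upright it stays; below about 1.2 it falls if let go. Let go on the gasket it rests at about 0.04; 8 to 10 N down at the pin hole squeezes the springy gasket and shuts it; unpressed, it lifts again.
- lid_handle (a point): Middle of the round steel bar of the lid's bow handle: 10 mm thick, 90 mm long, along the cell's y, 154 mm from the hinge axis, with 32 mm of free space between it and the lid's front edge; 40 mm above the bench when shut. In the lid's frame (the cell's when shut, turned with the lid about y) it lies at (-154, 0, 6) mm from point lid_hinge.
- lid_hinge (a point): Point on the hinge axis, midway along it: 62 mm behind the cell's centre, on the plane between lid and base, 34 mm above the bench.
- lid_hole (a point): Centre of the mouth of the pin hole in the lid's outer face: 11.5 mm wide, through the 12 mm lid, on the lid's centre line, 98 mm from the hinge, 19 mm from the lid's front edge. 46 mm above the bench when shut. Nothing else stands on the lid within 40 mm of it.
- base_hole (a point): Centre of the mouth of the matching hole in the base's top face, 11.5 mm wide, 31 mm deep, 34 mm above the bench, 36 mm in front of the cell's centre; straight under the lid's hole when the lid is shut. z up.
- pin_grip (a point): Where to grip the locating pin: on its axis, 24 mm above its shoulder, 62 mm above its tip. Steel, 0.07 to 0.14 kg: a round grip 20 mm wide and 42 mm tall, whose flat underside is the shoulder, over a shank 10 mm wide and 38 mm long, tapered over its last 7 mm. It stands upright in a hole of the block, shoulder on the block's top (45 mm above the bench).
- pin_shoulder (a point): Centre of the pin's shoulder, the underside of its grip, 38 mm above the tip. Its z points up along the pin.
- pin_tip (a point): Tip of the pin's nose.
- block: Fittings block, heavy and fixed: white plastic, 150 (x) x 46 (y) x 45 mm high, with three holes 11.5 mm wide in a row along its x, 50 mm apart. Origin at the centre of its underside. The pin stands in the middle hole or one end hole, the thumbscrew in the other of these two.
- thumbscrew_head (a point): Middle of the flat knurled head (28 mm wide, 12 mm tall) of a steel thumbscrew that stands in another hole of the block; to be left there.
- beaker_mid (a point): Middle of a glass beaker, 68 mm wide, 85 mm tall, standing loose on the bench; leave it.
- jar_mid (a point): Middle of an amber glass jar with white cap, 54 mm wide, 85 mm tall, loose; leave it.
- reagent_mid (a point): Middle of a clear reagent bottle with a cap, 52 mm wide, 115 mm tall, loose; leave it.
Things that resemble listed ones, but are neither listed nor needed, are in the scene too. Leave any pink, purple or red look-alike of the part that bears pin_grip alone.

How it is judged:
On the way, in this order (a step that is already met when the one before it is completed fails the run):
1. the lid is lowered onto the gasket (value of joint lid below 0.07 rad and velocity of joint lid above -0.3 rad/s), for 0.2 s.
2. the pin goes through the lid's hole into the hole of the base (z of pin_tip in the frame of base_hole below -0.01 m and horizontal distance between pin_tip and base_hole below 0.004 m and value of joint lid below 0.07 rad), for 0.1 s.
At the end, for the whole second after the job is handed in: Lid shut against the gasket to within 0.015 rad; the pin through the lid, upright within 0.1 rad, its tip 22 mm or more deep in the base's hole and its shoulder within 3.5 mm of the mouth of the lid's hole; the fingers still bearing on the pin with more than 4 N (value of joint lid below 0.015 rad and horizontal distance between pin_tip and base_hole below 0.004 m and z of pin_tip in the frame of base_hole below -0.022 m and distance between pin_shoulder and lid_hole below 0.0035 m and angle between pin_shoulder's own z axis and vertical below 0.1 rad and contact force between the fingers and pin above 4 N); the arm keeps its last pose, push and grip.
It fails at once if the lid is dropped or slammed (closing faster than 2.5 rad/s) (velocity of joint lid below -2.5 rad/s).
It fails at once if the thumbscrew, the beaker, the jar or the reagent bottle is moved by more than 20 mm (distance of any of thumbscrew_head, beaker_mid, jar_mid, reagent_mid from where it was at the start of the episode above 0.02 m).
It also fails if it takes over 64 s, if anything falls off the work surface, if the arm or the gripper's body presses on something with over 40 N, if the wrist force passes 120 N, or if a joint passes its speed limit or range.

## Working session

There is one attempt and no reset: what is moved stays moved. The work goes in short steps, Python scripts to look and compute and a tool call to move; the robot and the scene stay as the last step left them, time stands still between calls to the robot, and variables do not carry over. Pictures are saved under pics/ and viewed, at most 10 in all, crops included, and the job is handed in when it is done.

Besides the shell and the picture viewer there is one more tool, called after "Request:" as name(argument=value, ...), one argument or row to a line, values as JSON. step_arm: Moves the arm, as the interface text tells. Shifts and turns lie within -1 to 1; 1 stands for 30 cm of shift or 360 degrees of turn. Its arguments: {"type":"object","properties":{"targets":{"type":"array"},"grip":{"type":"number"},"force":{"type":"number"}},"required":["targets"]}

```bash
ls; mkdir -p pics; cat > h.py <<'E'
import numpy as np, cv2
from scipy.spatial.transform import Rotation as R
from bench import readout, snapshot, order, ctrl
def cam(name):
    o=readout.get_obs(); s=snapshot(name)
    if name=="wrist":
        T=np.eye(4);T[:3,:3]=R.from_quat(o["eef_rot"]).as_matrix();T[:3,3]=o["position"]
        s["W"]=T@s["mount"]
    else: s["W"]=np.linalg.inv(s["camera_from_world"])
    return s
def cloud(s):
    z=s["range_z"];v,u=np.mgrid[:480,:640];K=s["K"]
    p=np.stack([(u-K[0,2])/K[0,0]*z,(v-K[1,2])/K[1,1]*z,z],-1)
    w=p@s["W"][:3,:3].T+s["W"][:3,3]; w[z==0]=np.nan
    return w
def ray(s,u,v,h):
    d=s["W"][:3,:3]@np.linalg.solve(s["K"],[u,v,1.]);c=s["W"][:3,3]
    return c+d*(h-c[2])/d[2]
def rel(P,Rm=None):
    "shift/turn in move units from current measured pose to world pos P (and rotation Rm)"
    o=readout.get_obs();q=R.from_quat(o["eef_rot"])
    a=q.inv().apply(np.array(P)-o["position"])/0.3
    b=(q.inv()*(Rm if Rm is not None else q)).as_rotvec()/(2*np.pi)
    return np.round(np.r_[a,b],4)
def save(n,im): cv2.imwrite("pics/"+n,im[...,::-1])
E
python3 - <<'E'
from h import *
o=readout.get_obs();print({k:np.round(v,3) for k,v in o.items()},ctrl.hold_point_z)
for n in("scene","top"):
    s=cam(n);save(n+".png",s["pixels"]);np.savez(n,**s);print(n,np.round(s["W"],3),s["K"][0])
E
```

```text
pics
{'time': np.float64(0.0), 'joint_pos': array([ 1.337,  0.087,  0.175,  1.66 , -0.   ,  1.571]), 'joint_vel': array([-0.001, -0.002, -0.001, -0.   , -0.   ,  0.002]), 'joint_torque': array([ 0.0000e+00, -5.2039e+01,  4.6480e+01,  1.7000e-02,  0.0000e+00,
       -0.0000e+00]), 'position': array([0.127, 0.535, 0.231]), 'eef_rot': array([ 0.117,  0.993, -0.001, -0.   ]), 'wrist_force': array([ 0.381,  0.607, -0.473]), 'ft_torque': array([ 0.035, -0.066,  0.009]), 'finger_force': np.float64(0.0), 'width': np.float64(0.085)} 0.0187
scene [[-0.746  0.435 -0.503  1.013]
 [ 0.665  0.511 -0.545  0.455]
 [ 0.02  -0.741 -0.671  0.67 ]
 [ 0.     0.     0.     1.   ]] [468.21729084   0.         321.60326668]
top [[ 0.028 -0.989  0.148  0.387]
 [-1.    -0.028  0.003 -0.043]
 [ 0.002 -0.148 -0.989  1.125]
 [ 0.     0.     0.     1.   ]] [474.5692679    0.         325.23017169]
```

View pics/scene.png

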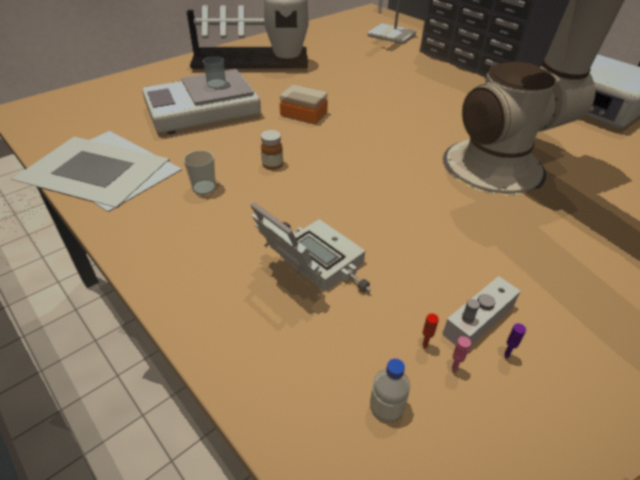

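View pics/top.png

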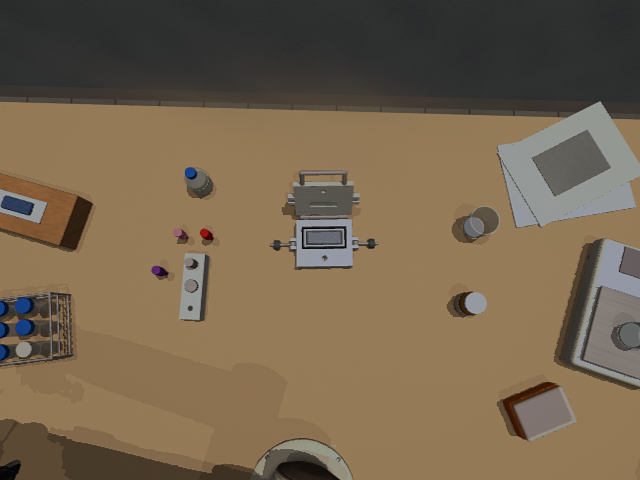

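Candidates for the pin, in top-view pixels:
- Grey round grip at (190,263), which is (470,310) in scene: this is the one.
- Thumbscrew, wide and flat, at (191,286).
- Look-alikes: pink (181,234), red (206,234) and purple (159,271). All stay put.

The cell is at (324,244) with the base hole near (325,258). The lid handle bar is at (323,173).

```bash
python3 - <<'E'
from h import *
s=dict(np.load("top.npz"));c=cloud(s);im=s["pixels"]
hsv=cv2.cvtColor(im,cv2.COLOR_RGB2HSV)
def box(u0,u1,v0,v1,zl,zh,n,extra=None):
    w=c[v0:v1,u0:u1];m=(w[...,2]>zl)&(w[...,2]<zh)
    if extra is not None:m&=extra[v0:v1,u0:u1]
    p=w[m];r=cv2.minAreaRect(p[:,:2].astype(np.float32)*1000)
    print(n,len(p),p.mean(0).round(4),np.round(r[0],1),np.round(r[1],1),round(r[2],2),p[:,2].max().round(3));return p
box(170,215,245,330,.038,.052,"block")
box(175,210,250,280,.08,.095,"pin")
box(175,210,275,300,.05,.07,"screw")
box(285,365,215,275,.028,.042,"cell")
p=box(285,365,165,218,.06,.25,"lid")
box(285,365,165,178,.1,.25,"bar")
for u0,u1,v0,v1,n in((180,215,160,200,"reag"),(455,502,200,245,"beaker"),(450,490,285,320,"jar")):
    box(u0,u1,v0,v1,.03,.2,n)
# grey blobs for dark base hole
g=cv2.cvtColor(im,cv2.COLOR_RGB2GRAY)
r=g[250:268,312:338];cr=im[150:340,150:400]
m=r<100;vv,uu=np.nonzero(m);print("hole px",uu.mean()+312,vv.mean()+250,m.sum(),ray(s,uu.mean()+312,vv.mean()+250,.034))
save("crop.png",cv2.resize(cr,(750,570),interpolation=cv2.INTER_CUBIC))
s2=dict(np.load("scene.npz"));save("crop2.png",cv2.resize(s2["pixels"][190:390,240:530],(797,550),interpolation=cv2.INTER_CUBIC))
E
```

```text
block 1140 [0.4456 0.2584 0.0445] [450.5 259.7] [ 48.2 149.8] 88.53 0.052
pin 67 [0.5002 0.2582 0.0862] [500. 259.] [17.6 18.7] 46.38 0.091
screw 131 [0.4504 0.2589 0.0562] [450.7 259.6] [26.8 28.5] 39.84 0.062
cell 2801 [ 0.5641 -0.0373  0.0344] [564.8 -37.1] [120.5 158.9] 1.48 0.042
lid 2090 [ 0.6576 -0.033   0.1171] [660.8 -33. ] [ 59.  159.8] 1.47 0.183
bar 257 [ 0.6838 -0.0321  0.1774] [683.6 -31.5] [13.3 99.5] 1.42 0.183
reag 537 [0.6889 0.2551 0.0789] [692.8 258.6] [44.1 51. ] 39.06 0.118
beaker 593 [ 0.6164 -0.3992  0.0636] [ 613.3 -394.6] [64.7 66.1] 2.01 0.089
jar 583 [ 0.428  -0.3647  0.0746] [ 428.5 -368.2] [49.9 50.2] 63.1 0.091
hole px 325.0 264.296875 64 [ 0.5091374  -0.04088159  0.034     ]
```

View pics/crop.png

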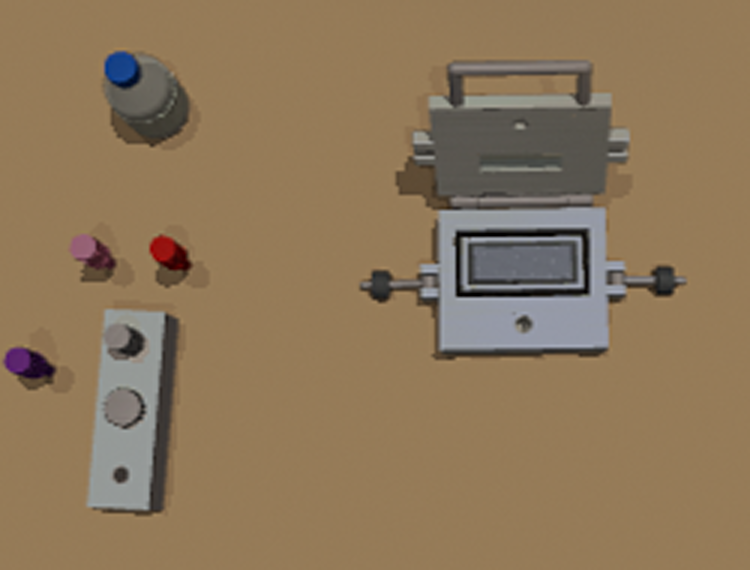

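The crop confirms the pin: a grey tall grip in the block's far end hole at crop (122,340). The thumbscrew is in the middle hole at (124,407). Base hole is at crop (523,323) and the bar at (520,68).

```bash
cat >> h.py <<'E'
from scipy.optimize import least_squares
def down(yaw): # tool y along heading yaw, z down
    c,s=np.cos(yaw),np.sin(yaw)
    return R.from_matrix(np.array([[-s,c,0],[c,s,0],[0,0,-1.]]))
E
python3 - <<'E'
from h import *
s=dict(np.load("top.npz"));c=cloud(s);im=s["pixels"]
g=cv2.cvtColor(im,cv2.COLOR_RGB2GRAY)
r=255-g[253:263,318:331].astype(float);r=np.clip(r-100,0,None)
vv,uu=np.mgrid[253:263,318:331];u=(uu*r).sum()/r.sum();v=(vv*r).sum()/r.sum()
print(g[253:263,318:331]);h=ray(s,324.3,257.7,.034);print(u,v,ray(s,u,v,.034),h)
w=c[165:180,298:352].reshape(-1,3);w=w[(w[:,2]>.165)&(w[:,2]<.2)]
w=w[abs(w[:,1]-np.median(w[:,1]))<.036]
a,b=np.polyfit(w[:,1],w[:,0],1);print("bar",w.mean(0),"slope",a,w[:,2].max(),w[:,0].min(),w[:,0].max())
# cell front edge
t=c[215:275,285:365].reshape(-1,3);t=t[(t[:,2]>.031)&(t[:,2]<.037)]
t=t[abs(t[:,1]+.037)<.05]
B=np.round((t[:,1]+.09)/.004).astype(int)
e=np.array([(t[B==k,1].mean(),t[B==k,0].min()) for k in range(3,24) if (B==k).any()]);print("front",np.polyfit(e[:,0],e[:,1],1),e[:,1].mean())
lid=c[180:212,300:346].reshape(-1,3);lid=lid[(lid[:,2]>.05)&(lid[:,2]<.14)]
p=np.polyfit(lid[:,2],lid[:,0],1);print("inner face: x=",p[1]+p[0]*.034,"at z=.034, tilt",np.pi/2+np.arctan(p[0]))
yaw=np.arctan(-a);cx=np.array([np.cos(yaw),np.sin(yaw)])
print("yaw",yaw,"hinge",h[:2]+.098*cx, "pinhole lid")
print("start",rel([.12,.5,.30]))
E
```

```text
[[154 155 155 154 155 154 154 155 154 154 154 154 155]
 [154 153 147 134 156 157 158 158 157 155 154 153 154]
 [153 154 154 154 156 138  95  96 147 157 155 154 154]
 [154 154 156 149 110  58  46  58 106 146 156 154 154]
 [154 155 154 137  69  58  60  55  63 120 157 155 154]
 [153 153 154 142 120 130  69  82  70 121 157 154 153]
 [154 154 155 150 140 137  89  93 107 141 156 154 154]
 [154 153 154 153 146 133 104 113 141 156 155 154 153]
 [153 154 154 154 154 152 147 153 155 155 154 154 154]
 [154 154 154 154 153 155 154 155 154 154 154 154 154]]
324.200628601362 257.29020429544266 [ 0.52539697 -0.03856838  0.034     ] [ 0.5244475  -0.03882576  0.034     ]
bar [ 0.68440112 -0.03158602  0.17838383] slope -0.03010037925436456 0.18347146714962603 0.6787703125116749 0.6904639474294472
front [-0.06947075  0.50409697] 0.506737269712257
inner face: x= 0.6221548154922079 at z=.034, tilt 1.9703919198954774
yaw 0.030091293549075825 hinge [ 0.62240314 -0.03587726] pinhole lid
start [-0.003  -0.1189 -0.231   0.      0.      0.    ]
```

```bash
python3 - <<'E'
from h import *
print(rel([.40,.25,.27],down(.43)));print(rel([.30,.35,.27],down(.035)))
E
```

```text
[-1.104e+00 -7.132e-01 -1.303e-01 -2.000e-04  1.000e-04  1.443e-01]
[-7.025e-01 -4.661e-01 -1.306e-01 -2.000e-04  1.000e-04  2.072e-01]
```

Request:
step_arm(
  targets=[-0.7,-0.466,-0.13,0,0,0.14,-0.7,-0.466,-0.13,0,0,0.14,-0.7,-0.466,-0.13,0,0,0.14,-0.7,-0.466,-0.13,0,0,0.14,-0.7,-0.466,-0.13,0,0,0.14],
  grip=0.5,
)

```text
time: 0.72
position: [0.3015, 0.3479, 0.2711]
eef_rot: [0.533, 0.846, 0.0, 0.0]
wrist_force: [0.1, 0.2, -0.1]
width: 0.0427
finger_force: 0.0
```

```bash
python3 - <<'E'
from h import *
o=readout.get_obs();print(o["position"],o["width"])
print(rel([.50,.15,.27],down(.035)));
E
```

```text
[0.30151466 0.34785292 0.27105363] 0.04274665944440223
[-8.808e-01  3.112e-01  3.900e-03  2.000e-04 -0.000e+00  6.560e-02]
```

Request:
step_arm(
  targets=[-0.88,0.31,0,0,0,0.0655,-0.88,0.31,0,0,0,0.0655,-0.88,0.31,0,0,0,0.0655,-0.88,0.31,0,0,0,0.0655,-0.88,0.31,0,0,0,0.0655],
)

```text
time: 1.35
position: [0.5009, 0.1522, 0.2695]
eef_rot: [0.692, 0.722, -0.001, -0.0]
wrist_force: [0.5, 0.2, 0.5]
width: 0.0421
finger_force: 0.0
```

```bash
python3 - <<'E'
from h import *
o=readout.get_obs();print(o["position"],o["width"])
print(rel([.675,-.032,.27],down(.035)));
E
```

```text
[0.50091203 0.15215941 0.26950002] 0.04205991392351105
[-6.384e-01  5.532e-01 -1.900e-03 -2.000e-04  1.000e-04  1.300e-03]
```

Request:
step_arm(
  targets=[-0.638,0.553,0,0,0,0,-0.638,0.553,0,0,0,0,-0.638,0.553,0,0,0,0,-0.638,0.553,0,0,0,0,-0.638,0.553,0,0,0,0],
)

```text
time: 1.98
position: [0.6757, -0.0324, 0.266]
eef_rot: [0.692, 0.722, -0.002, -0.002]
wrist_force: [-0.3, -0.3, -0.2]
width: 0.043
finger_force: 0.0
```

```bash
python3 - <<'E'
from h import *
o=readout.get_obs();print(o["position"],o["width"],o["eef_rot"])
s=cam("wrist");np.savez("w1",**s);save("w1.png",s["pixels"]);print(s["mount"].round(3))
c=cloud(s);z=c[...,2]
m=(z>.165)&(z<.2);m&=(abs(c[...,0]-.684)<.03)&(abs(c[...,1]+.03)<.08);w=c[m];print(len(w),w.mean(0),w.min(0),w.max(0))
k=abs(w[:,1]-np.median(w[:,1]))<.036;w=w[k];print(np.polyfit(w[:,1],w[:,0],1),w.mean(0),np.percentile(w[:,0],[1,99]),np.percentile(w[:,2],99))
E
```

```text
[ 0.67573879 -0.03237023  0.26596838] 0.042978749957484234 [ 0.69208011  0.72181613 -0.00184092 -0.00179048]
[[-0.001 -0.961 -0.276  0.07 ]
 [ 1.    -0.001  0.     0.001]
 [-0.001 -0.276  0.961 -0.143]
 [ 0.     0.     0.     1.   ]]
2293 [ 0.6870583  -0.02431059  0.17822887] [ 0.67656527 -0.07761047  0.16500354] [0.69441232 0.0212521  0.18193753]
[-0.04787947  0.686299  ] [ 0.68729173 -0.02073379  0.17883138] [0.68137582 0.69328743] 0.18110840813519846
```

View pics/w1.png

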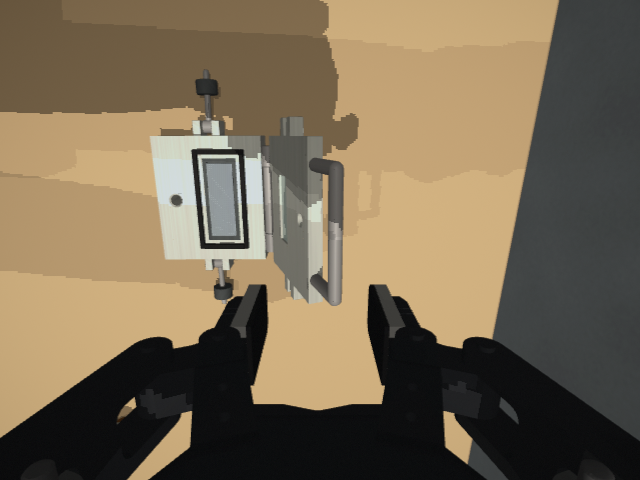

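The wrist view shows the bar from (335,165) to (335,305), slightly right of the finger centre at column 318. The base hole is at (176,200).

```bash
python3 - <<'E'
from h import *
s=dict(np.load("w1.npz"))
print(ray(s,176,200,.034),ray(s,335,235,.1765))
print(rel([.6865,-.032,.158],down(.04)));
E
```

```text
[ 0.52792398 -0.03561819  0.034     ] [ 0.68766869 -0.02696376  0.1765    ]
[-0.0052  0.0401  0.3644 -0.0006 -0.      0.0005]
```

Request:
step_arm(
  targets=[-0.005,0.037,0.1,0,0,0.001,-0.005,0.037,0.2,0,0,0.001,-0.005,0.037,0.3,0,0,0.001,-0.005,0.037,0.36,0,0,0.001,-0.005,0.037,0.36,0,0,0.001],
)

```text
time: 2.65
position: [0.6836, -0.0288, 0.1616]
eef_rot: [0.693, 0.721, -0.001, -0.001]
wrist_force: [0.5, 0.3, 0.6]
width: 0.0427
finger_force: 0.0
```

Request:
step_arm(
  targets=[0,0,0,0,0,0,0,0,0,0,0,0,0,0,0,0,0,0,0,0,0,0,0,0],
  grip=0.0,
  force=25,
)

```text
time: 3.15
position: [0.6858, -0.0297, 0.1638]
eef_rot: [0.693, 0.721, 0.001, 0.001]
wrist_force: [2.8, 1.4, 6.5]
width: 0.0091
finger_force: 25.4
```

```bash
python3 - <<'E'
from h import *
o=readout.get_obs();print(o["position"],o["width"],o["wrist_force"],o["finger_force"])
E
```

```text
[ 0.68584211 -0.02971888  0.16380053] 0.009111385514057286 [2.83365937 1.39310286 6.46528037] 25.44986665248871
```

Request:
step_arm(
  targets=[0,-0.062,-0.022,0,0,0,0,-0.127,-0.036,0,0,0,0,-0.193,-0.042,0,0,0,0,-0.26,-0.039,0,0,0,0,-0.326,-0.027,0,0,0],
)

```text
time: 3.78
position: [0.5871, -0.0341, 0.171]
eef_rot: [0.693, 0.721, 0.0, 0.001]
wrist_force: [0.7, -1.6, 3.2]
width: 0.009
finger_force: 25.7
```

```bash
python3 - <<'E'
from h import *
o=readout.get_obs();print(o["position"],o["width"],o["wrist_force"],o["finger_force"],o["ft_torque"])
E
```

```text
[ 0.58707473 -0.03409837  0.17102739] 0.008965997767395317 [ 0.68175111 -1.60972544  3.18290345] 25.67603051662445 [-0.18556993 -0.31484046  0.04047203]
```

Request:
step_arm(
  targets=[0,-0.064,0.02,0,0,0,0,-0.124,0.048,0,0,0,0,-0.18,0.084,0,0,0,0,-0.228,0.123,0,0,0,0,-0.27,0.168,0,0,0],
)

```text
time: 4.4
position: [0.506, -0.0375, 0.12]
eef_rot: [0.693, 0.721, -0.0, 0.001]
wrist_force: [2.6, -2.2, -0.8]
width: 0.009
finger_force: 25.4
```

```bash
python3 - <<'E'
from h import *
o=readout.get_obs();print(o["position"],o["width"],o["wrist_force"],o["finger_force"],o["ft_torque"])
E
```

```text
[ 0.50600336 -0.03749692  0.12004017] 0.008967285463711505 [ 2.55167661 -2.19260051 -0.779557  ] 25.426542162895203 [-0.35260497 -0.34243626  0.06382747]
```

Request:
step_arm(
  targets=[0,-0.031,0.041,0,0,0,0,-0.058,0.085,0,0,0,0,-0.08,0.131,0,0,0,0,-0.096,0.174,0,0,0,0,-0.106,0.209,0,0,0],
)

```text
time: 5.03
position: [0.4743, -0.0387, 0.0567]
eef_rot: [0.693, 0.721, -0.0, 0.0]
wrist_force: [2.6, -2.9, -0.2]
width: 0.0088
finger_force: 24.9
```

```bash
python3 - <<'E'
from h import *
o=readout.get_obs();print(o["position"],o["width"],o["wrist_force"],o["finger_force"],o["ft_torque"])
E
```

```text
[ 0.47434724 -0.03869012  0.05673296] 0.0088361052962681 [ 2.60333382 -2.88396179 -0.1911823 ] 24.920157194137573 [-0.6242199  -0.57525601  0.0208578 ]
```

Request:
step_arm(
  targets=[0,-0.005,0.025,0,0,0,0,-0.009,0.045,0,0,0,0,-0.011,0.063,0,0,0,0,-0.013,0.078,0,0,0,0,-0.013,0.088,0,0,0],
)

```text
time: 5.65
position: [0.4708, -0.0385, 0.031]
eef_rot: [0.693, 0.721, 0.0, 0.0]
wrist_force: [-1.5, -4.3, 4.0]
width: 0.0091
finger_force: 25.3
```

Request:
step_arm(
  targets=[0,0,0,0,0,0,0,0,0,0,0,0,0,0,0,0,0,0],
)

```text
time: 6.02
position: [0.4708, -0.0385, 0.0311]
eef_rot: [0.693, 0.721, 0.0, 0.0]
wrist_force: [-0.3, -5.0, 3.4]
width: 0.0086
finger_force: 25.3
```

```bash
python3 - <<'E'
from h import *
o=readout.get_obs();print(o["position"],o["width"],o["wrist_force"],o["finger_force"],o["ft_torque"])
s=cam("top");np.savez("top2",**s);save("top2.png",cv2.resize(s["pixels"][190:340,230:420],(760,600)))
E
```

```text
[ 0.47078165 -0.03853375  0.03113294] 0.008614215808029676 [-0.32615848 -4.98528807  3.42425511] 25.26913672685623 [-0.97800872  0.03937018  0.05430936]
```

Request:
step_arm(
  targets=[0,0,0,0,0,0,0,0,0,0,0,0,0,0,0,0,0,0],
  grip=0.33,
)

```text
time: 6.45
position: [0.4705, -0.0382, 0.0307]
eef_rot: [0.693, 0.721, 0.0, -0.0]
wrist_force: [0.4, 0.5, -0.2]
width: 0.0279
finger_force: 0.0
```

Request:
step_arm(
  targets=[0,0,-0.1,0,0,0,0,0,-0.25,0,0,0,0,0,-0.45,0,0,0,0,0,-0.65,0,0,0,0,0,-0.65,0,0,0],
)

```text
time: 7.08
position: [0.4723, -0.0385, 0.2306]
eef_rot: [0.693, 0.721, 0.002, 0.003]
wrist_force: [1.0, 0.3, -1.6]
width: 0.0281
finger_force: 0.0
```

```bash
python3 - <<'E'
from h import *
o=readout.get_obs();print(o["position"],o["width"],o["wrist_force"])
s=cam("wrist");np.savez("w2",**s);save("w2.png",s["pixels"])
c=cloud(s);print("lid heights",c[...,2][(abs(c[...,0]-.56)<.04)&(abs(c[...,1]+.037)<.05)].max())
print("to pin",rel([.50,.259,.20],down(np.pi/2)))
E
```

```text
[ 0.4722501  -0.03846464  0.23062191] 0.02805871632752876 [ 1.00302707  0.30325904 -1.62271916]
lid heights 0.3254878742279351
to pin [ 9.869e-01  1.337e-01  9.310e-02  4.000e-04  5.000e-04 -2.437e-01]
```

View pics/w2.png

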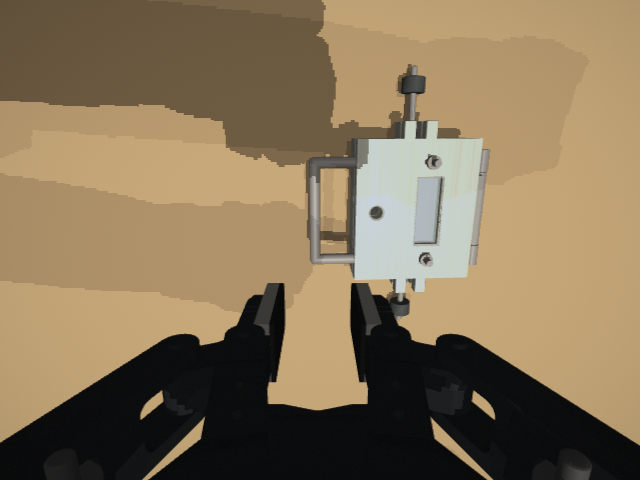

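The lid lies on the gasket with its hole at pixel (376,212), and the bar is released. Next, the pin.

Request:
step_arm(
  targets=[0.99,0.1,0,0,0,-0.1,0.99,0.1,0,0,0,-0.1,0.99,0.1,0,0,0,-0.18,0.99,0.1,0.05,0,0,-0.243,0.99,0.1,0.05,0,0,-0.243],
  grip=0.5,
)

```text
time: 7.75
position: [0.488, 0.2617, 0.2087]
eef_rot: [0.289, 0.957, -0.001, -0.001]
wrist_force: [0.4, 0.1, 0.3]
width: 0.0424
finger_force: 0.0
```

```bash
python3 - <<'E'
from h import *
o=readout.get_obs();print(o["position"],o["joint_pos"])
print("to pin",rel([.50,.259,.20],down(np.pi/2)))
s=dict(np.load("w2.npz"));print("lidhole",ray(s,376,212,.049))
E
```

```text
[0.48802793 0.26170352 0.20873695] [4.92118626e-01 9.10832329e-02 1.36616409e-01 1.61880187e+00
 2.02842566e-04 1.07856287e+00]
to pin [-0.0383  0.0146  0.029  -0.0003 -0.0003 -0.0933]
lidhole [ 0.52796402 -0.03562184  0.049     ]
```

Request:
step_arm(
  targets=[-0.038,0.015,0.03,0,0,-0.093,-0.038,0.015,0.03,0,0,-0.093,-0.038,0.015,0.03,0,0,-0.093,-0.038,0.015,0.03,0,0,-0.093,-0.038,0.015,0.03,0,0,-0.093],
)

```text
time: 8.38
position: [0.5006, 0.2567, 0.201]
eef_rot: [0.006, 1.0, -0.0, -0.001]
wrist_force: [0.4, 0.6, 0.0]
width: 0.0428
finger_force: 0.0
```

```bash
python3 - <<'E'
from h import *
o=readout.get_obs();print(o["position"],o["joint_pos"][5])
s=cam("wrist");np.savez("w3",**s);save("w3.png",s["pixels"])
c=cloud(s);z=c[...,2]
for a,b in((.082,.092),(.05,.062)):
    m=(z>a)&(z<b)&(abs(c[...,0]-.48)<.1)&(abs(c[...,1]-.26)<.04)
    n,l,st,ce=cv2.connectedComponentsWithStats(m.astype(np.uint8))
    for i in range(1,n):
        if st[i,4]>60: print(a,st[i],ce[i],c[l==i].mean(0),c[l==i].min(0),c[l==i].max(0))
E
```

```text
[0.50055405 0.25669746 0.20104005] 0.4867773769855009
0.082 [312 220  27  28 568] [325.17429577 233.60211268] [0.50214371 0.26220395 0.08687503] [0.4927873  0.25248466 0.08237659] [0.51233988 0.27168471 0.08936795]
0.05 [ 307  143   37   38 1053] [325.0674264  161.72839506] [0.45260477 0.26311995 0.05687016] [0.4385174  0.24894114 0.05010109] [0.46685549 0.27720085 0.06044091]
0.05 [313 211  24  13  76] [323.40789474 215.06578947] [0.49484641 0.26144087 0.0567239 ] [0.49268431 0.25295205 0.05020361] [0.50023856 0.27163575 0.06194721]
```

View pics/w3.png

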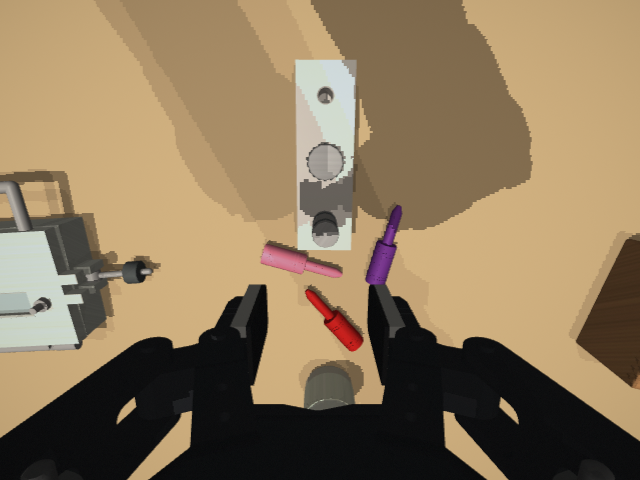

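The pin top is at pixel (325,234), the thumbscrew at (325,162), and the three coloured look-alikes lie on the bench nearby, below fingertip height.

```bash
python3 - <<'E'
from h import *
print("to pin",rel([.502,.2612,.052],down(np.pi/2)))
E
```

```text
to pin [-4.700e-03  1.510e-02  4.977e-01 -0.000e+00 -1.000e-04 -2.000e-03]
```

Request:
step_arm(
  targets=[-0.005,0.015,0.1,0,0,-0.002,-0.005,0.015,0.25,0,0,-0.002,-0.005,0.015,0.38,0,0,-0.002,-0.005,0.015,0.46,0,0,-0.002,-0.005,0.015,0.495,0,0,-0.002],
)

```text
time: 9.05
position: [0.5017, 0.2609, 0.0518]
eef_rot: [-0.001, 1.0, -0.0, -0.001]
wrist_force: [-0.1, -0.2, -0.5]
width: 0.0427
finger_force: 0.0
```

Request:
step_arm(
  targets=[0,0,0,0,0,0,0,0,0,0,0,0,0,0,0,0,0,0],
  grip=0.0,
  force=60,
)

```text
time: 9.43
position: [0.5029, 0.2615, 0.0544]
eef_rot: [-0.001, 1.0, 0.0, 0.001]
wrist_force: [-0.1, -0.5, -0.1]
width: 0.0175
finger_force: 58.5
```

```bash
python3 - <<'E'
from h import *
o=readout.get_obs();print(o["position"],o["width"],o["wrist_force"],o["finger_force"])
E
```

```text
[0.50291309 0.26154556 0.05443085] 0.017452166511099935 [-0.12363407 -0.47182313 -0.14365541] 58.465606570243835
```

Request:
step_arm(
  targets=[0,0,-0.06,0,0,0,0,0,-0.14,0,0,0,0,0,-0.3,0,0,0,0,0,-0.45,0,0,0,0,0,-0.45,0,0,0],
)

```text
time: 10.05
position: [0.5038, 0.2619, 0.194]
eef_rot: [-0.002, 1.0, 0.002, 0.003]
wrist_force: [-0.9, -0.1, -0.9]
width: 0.017
finger_force: 59.0
```

```bash
python3 - <<'E'
from h import *
o=readout.get_obs();print(o["position"],o["width"],o["wrist_force"],o["finger_force"])
s=cam("scene");
s3=cam("wrist");save("w4.png",np.vstack([s["pixels"][200:400,200:600],s3["pixels"][180:460,120:520]]))
print(rel([.5275,-.0365,.19],down(np.pi/2)))
E
```

```text
[0.50375491 0.26191855 0.19397434] 0.017049225763764973 [-0.94489637 -0.0624659  -0.91142813] 59.02640104293823
[-8.000e-02 -9.931e-01 -2.400e-03  1.000e-04  2.000e-04  5.000e-04]
```

View pics/w4.png

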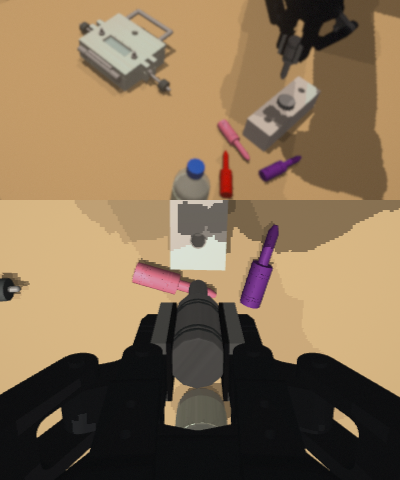

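The pin is in the fingers with its nose at about full-image (319,263), and nothing else has been displaced.

Request:
step_arm(
  targets=[-0.08,-0.2,0,0,0,0,-0.08,-0.4,0,0,0,0,-0.08,-0.6,0,0,0,0,-0.08,-0.8,0,0,0,0,-0.08,-0.99,0,0,0,0],
)

```text
time: 10.78
position: [0.5263, -0.0376, 0.1872]
eef_rot: [-0.001, 1.0, 0.0, -0.001]
wrist_force: [0.6, 0.5, -0.7]
width: 0.0174
finger_force: 59.0
```

Request:
step_arm(
  targets=[0,0,0.08,0,0,0,0,0,0.16,0,0,0,0,0,0.16,0,0,0],
)

```text
time: 11.15
position: [0.5256, -0.0357, 0.1377]
eef_rot: [-0.001, 1.0, 0.0, -0.003]
wrist_force: [-1.4, -0.3, -0.5]
width: 0.017
finger_force: 59.1
```

```bash
python3 - <<'E'
from h import *
o=readout.get_obs();print(o["position"],o["width"],o["wrist_force"],o["finger_force"])
s=cam("wrist");np.savez("w5",**s);save("w5.png",s["pixels"])
M=s["mount"];T=dict(s);T["W"]=M;c=cloud(T)  # tool coords
m=(abs(c[...,1])<.0075)&(abs(c[...,0])<.03)&(c[...,2]>-.03)&(c[...,2]<.05)
p=c[m]
for a in np.arange(-.03,.05,.005):
    q=p[(p[:,2]>=a)&(p[:,2]<a+.005)]
    if len(q)>8: print(round(a+.0025,4),len(q),q.mean(0).round(4),q[:,0].max().round(4),np.percentile(q[:,1],[2,98]).round(4))
E
```

```text
[ 0.52559548 -0.03573008  0.13773972] 0.01701041543526525 [-1.37412573 -0.27146646 -0.50675819] 59.08523619174957
-0.0275 291 [ 0.0086  0.0002 -0.0276] 0.0103 [-0.0071  0.0072]
-0.0225 231 [ 0.0086 -0.     -0.0227] 0.0105 [-0.0072  0.0071]
-0.0175 223 [ 0.0084  0.     -0.0175] 0.0102 [-0.0072  0.0072]
-0.0125 207 [ 0.0084 -0.     -0.0125] 0.0101 [-0.0073  0.0071]
-0.0075 176 [ 0.0084 -0.     -0.0075] 0.0102 [-0.0072  0.0072]
-0.0025 186 [ 0.0086  0.     -0.0026] 0.0103 [-0.0071  0.0072]
0.0025 131 [ 0.0087 -0.0002  0.0024] 0.01 [-0.0072  0.007 ]
0.0075 88 [ 0.0084 -0.0001  0.0066] 0.0103 [-0.007   0.0069]
0.0225 44 [0.0042 0.0002 0.0232] 0.0052 [-0.0038  0.0037]
0.0275 63 [0.0036 0.0002 0.0277] 0.005 [-0.0043  0.0046]
0.0325 60 [ 0.0035 -0.0002  0.0325] 0.0049 [-0.0045  0.0047]
0.0375 59 [0.0034 0.0005 0.0375] 0.0047 [-0.0045  0.0049]
```

View pics/w5.png

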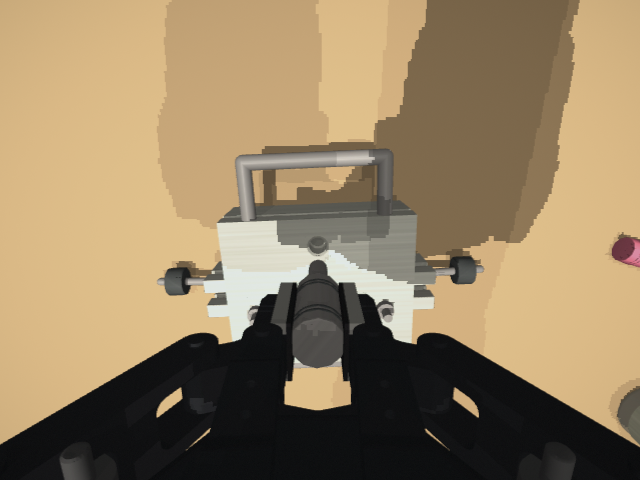

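The pin axis is centred on the tool and upright. The lid hole is visible at (318,246), just beyond the nose at (318,268).

```bash
cat > hole.py <<'E'
from h import *
o=readout.get_obs();print(o["position"],R.from_quat(o["eef_rot"]).as_matrix()[:,2].round(4))
s=cam("wrist")
g=cv2.cvtColor(s["pixels"],cv2.COLOR_RGB2GRAY)
c=cloud(s)
def find(u0,u1,v0,v1,th):
    r=g[v0:v1,u0:u1];m=(r<th).astype(np.uint8)
    n,l,st,ce=cv2.connectedComponentsWithStats(m)
    for i in range(1,n):
        if st[i,4]>30:
            u=u0+st[i,0]+(st[i,2]-1)/2;v=v0+st[i,1]+(st[i,3]-1)/2
            print(th,st[i],(u,v)); P=ray(s,u,v,.050); print(" hole",P.round(4),"shift",(P-o["position"])[:2].round(4))
E
python3 - <<'E'
from hole import *
print(g[234:258:2,302:336:2]); find(300,338,232,259,110);find(300,338,232,259,85)
w=c[(abs(c[...,0]-.52)<.012)&(abs(c[...,1]+.036)<.04)];w=w[(w[:,2]>.03)&(w[:,2]<.07)];print("lid z",np.median(w[:,2]))
E
```

```text
[ 0.52636696 -0.03558891  0.13936618] [-2.8e-03  2.0e-04 -1.0e+00]
[[120 119 120 121 121 121 109 102 101 106 123 123 123 124 124 125 125]
 [122 123 122 122 118  89  87  80  81  83  95 110 123 123 122 123 122]
 [121 121 121 117  94  80  81  83  87  87  86  99 115 122 122 157 157]
 [122 122 120  99  94  80  81  87  87  87  86 116 103 122 123 158 158]
 [120 120 116  96  92  93  86  89  88  87 106 114  95 117 124 160 159]
 [123 122 119 101  77  93 115 114 117 117 113  94 104 124 154 154 154]
 [216 195 116 104  78  82  87  96  96  92  95  94 107 125 152 153 153]
 [220 219 218 156 142  80  83  86  87  90  87 138 183 218 227 227 214]
 [217 218 218 212 160 151  83  85  86  90 151 186 211 224 230 229 218]
 [223 223 223 223 217 173 177 180 182 186 188 211 221 224 229 229 229]
 [220 219 219 219 219 219 216 197 199 213 219 219 219 216 228 229 229]
 [219 219 219 219 219 219 219 219 219 220 220 205 204 212 228 228 229]]
110 [  7   2  21  18 253] (np.float64(317.0), np.float64(242.5))
 hole [ 0.5271 -0.036   0.05  ] shift [ 0.0007 -0.0004]
85 [11  4 11  6 34] (np.float64(316.0), np.float64(238.5))
 hole [ 0.5243 -0.0366  0.05  ] shift [-0.0021 -0.0011]
lid z 0.050576822646897945
```

Request:
step_arm(
  targets=[-0.004,-0.001,0.06,0,0,0,-0.004,-0.001,0.115,0,0,0,-0.004,-0.001,0.115,0,0,0],
)

```text
time: 11.62
position: [0.5275, -0.0357, 0.1039]
eef_rot: [-0.002, 1.0, 0.0, -0.001]
wrist_force: [1.0, -0.4, -0.4]
width: 0.0172
finger_force: 59.1
```

```bash
python3 - <<'E'
from hole import *
save("w6.png",cv2.resize(s["pixels"][200:320,230:400],(680,480),interpolation=cv2.INTER_CUBIC))
T=dict(s);T["W"]=s["mount"];c=cloud(T);q=c[(abs(c[...,1])<.006)&(abs(c[...,0])<.008)&(c[...,2]>.02)&(c[...,2]<.06)]
print("tip z",np.percentile(q[:,2],[90,97,100]))
E
```

```text
[ 0.52753307 -0.03572884  0.10394376] [-3.e-03  2.e-04 -1.e+00]
tip z [0.05443352 0.05662326 0.05978277]
```

View pics/w6.png

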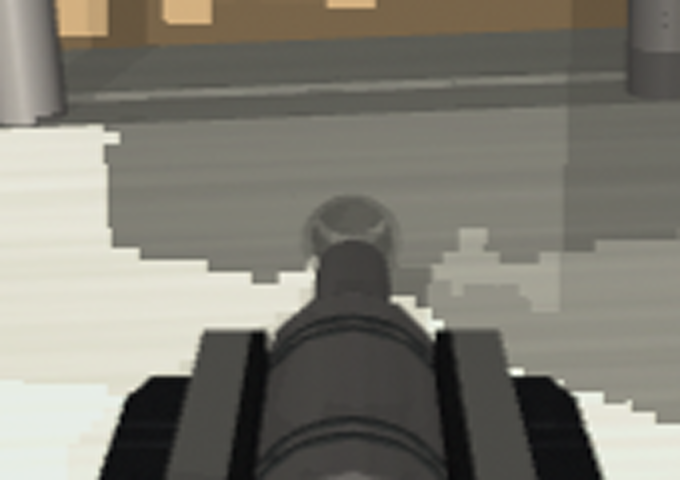

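The nose is centred laterally on the hole (crop columns 353 and 352). The hole's front rim is at crop row 195, so I check the fore-aft offset from that rim.

```bash
python3 - <<'E'
from hole import *
for z in(.050,.0505):
    a=ray(s,230+305/4,200+238/4,z);b=ray(s,230+400/4,200+238/4,z);f=ray(s,318,248.5,z);w=abs(a[1]-b[1])
    print(a,b,f,"diam",w,"centre x",f[0]+w/2,"y",(a[1]+b[1])/2)
E
```

```text
[ 0.52798549 -0.03579822  0.10500308] [-1.6e-03  1.0e-04 -1.0e+00]
[ 0.52871433 -0.04235586  0.05      ] [ 0.52868213 -0.02866313  0.05      ] [ 0.5220455  -0.03560058  0.05      ] diam 0.013692733581580328 centre x 0.5288918625700605 y -0.0355094974257166
[ 0.52853819 -0.04234017  0.0505    ] [ 0.52850607 -0.02868204  0.0505    ] [ 0.52188621 -0.03560195  0.0505    ] diam 0.01365812476781749 centre x 0.5287152733772642 y -0.03551110641717525
```

Request:
step_arm(
  targets=[-0.002,0,0.02,0,0,0,-0.002,0,0.04,0,0,0,-0.002,0,0.055,0,0,0,-0.002,0,0.055,0,0,0],
)

```text
time: 12.22
position: [0.5287, -0.0359, 0.0889]
eef_rot: [-0.002, 1.0, 0.0, -0.001]
wrist_force: [-1.0, 0.5, -1.1]
width: 0.0178
finger_force: 59.1
```

```bash
python3 - <<'E'
from h import *
for i in range(3):
    o=readout.get_obs();print(o["position"],o["width"],o["wrist_force"],o["ft_torque"]);snapshot("top")
E
```

```text
[ 0.52871438 -0.0358553   0.08885146] 0.01778045187663831 [-0.95963408  0.52578732 -1.08652092] [ 0.00628986  0.26083621 -0.05171757]
[ 0.52878595 -0.035901    0.08908199] 0.017535094554590316 [-1.44783909 -0.04473532 -1.67556366] [0.04121129 0.3802524  0.05328273]
[ 0.52883807 -0.03589415  0.08924275] 0.017106158656055685 [-1.82324778 -0.82291068 -1.06232799] [ 0.06713734  0.38657505 -0.03029563]
```

Request:
step_arm(
  targets=[0.002,0,0.015,0,0,0,0.002,0,0.03,0,0,0,0.002,0,0.045,0,0,0,0.002,0,0.055,0,0,0,0.002,0,0.055,0,0,0],
)

```text
time: 13.0
position: [0.5283, -0.0359, 0.0724]
eef_rot: [-0.002, 1.0, 0.0, -0.0]
wrist_force: [-1.4, 0.2, -1.7]
width: 0.0177
finger_force: 59.1
```

```bash
python3 - <<'E'
from h import *
for i in range(2):
    o=readout.get_obs();print(o["position"],o["width"],o["wrist_force"],o["ft_torque"]);snapshot("top")
E
```

```text
[ 0.52832665 -0.03588503  0.07241009] 0.01765242886278335 [-1.39515498  0.24135717 -1.65094577] [0.00936852 0.61320699 0.00756392]
[ 0.52833649 -0.03591808  0.07255232] 0.01719532242697187 [-2.56417018  0.7069762  -1.95821408] [ 0.04327589  0.60337393 -0.04848053]
```

Request:
step_arm(
  targets=[0.001,0,0.015,0,0,0,0.001,0,0.03,0,0,0,0.001,0,0.04,0,0,0,0.001,0,0.048,0,0,0,0.001,0,0.048,0,0,0],
)

```text
time: 13.72
position: [0.5282, -0.0359, 0.0583]
eef_rot: [-0.002, 1.0, 0.0, -0.0]
wrist_force: [-2.4, -0.7, -1.8]
width: 0.0172
finger_force: 59.2
```

```bash
python3 - <<'E'
from h import *
for i in range(2):
    o=readout.get_obs();print(o["position"],o["width"],o["wrist_force"],o["ft_torque"]);snapshot("top")
E
```

```text
[ 0.52816538 -0.03589541  0.05827282] 0.017179808617610492 [-2.3518196  -0.70065983 -1.80682376] [0.08921264 0.63989977 0.00935381]
[ 0.52815664 -0.03591825  0.05830179] 0.017724237590634226 [-2.675408    0.87928445 -1.35297015] [0.12746639 0.68554884 0.00859228]
```

Request:
step_arm(
  targets=[0.001,0,0.005,0,0,0,0.001,0,0.01,0,0,0,0.001,0,0.015,0,0,0,0.001,0,0.015,0,0,0],
)

```text
time: 14.32
position: [0.5281, -0.0359, 0.0551]
eef_rot: [-0.002, 1.0, -0.0, 0.001]
wrist_force: [-6.8, 1.1, 10.4]
width: 0.0177
finger_force: 60.5
```

Request:
step_arm(
  targets=[0,0,0.003,0,0,0,0,0,0.006,0,0,0,0,0,0.006,0,0,0],
)

```text
time: 14.7
position: [0.5282, -0.0359, 0.0549]
eef_rot: [-0.002, 1.0, -0.0, 0.001]
wrist_force: [-11.8, 0.9, 22.7]
width: 0.0174
finger_force: 61.7
```

Request:
step_arm(
  targets=[0.002,0,0,0,0,0,0.004,0,0,0,0,0,0.004,0,0,0,0,0],
)

```text
time: 15.08
position: [0.528, -0.0359, 0.055]
eef_rot: [-0.002, 1.0, -0.0, 0.002]
wrist_force: [-6.4, 0.2, 19.2]
width: 0.0171
finger_force: 61.6
```

```bash
python3 - <<'E'
from hole import *
print(o["wrist_force"],o["ft_torque"])
save("w7.png",s["pixels"])
w=c[(abs(c[...,0]-.517)<.004)&(abs(abs(c[...,1]+.036)-.03)<.015)];w=w[(w[:,2]>.03)&(w[:,2]<.07)];print("lid front z",np.median(w[:,2]))
T=dict(s);T["W"]=s["mount"];k=cloud(T);p=k[(abs(k[...,1])<.0075)&(abs(k[...,0])<.02)&(k[...,2]>-.03)&(k[...,2]<.012)]
for a in np.arange(-.03,.012,.004):
    q=p[(p[:,2]>=a)&(p[:,2]<a+.004)]
    if len(q)>8: print(round(a+.002,4),len(q),q.mean(0).round(4),q[:,0].max().round(4))
t=cam("top");c2=cloud(t);
for X in(.515,.55,.60):
    w=c2[(abs(c2[...,0]-X)<.005)&(abs(abs(c2[...,1]+.036)-.05)<.01)];print(X,np.median(w[:,2]))
E
```

```text
[ 0.52803612 -0.03592656  0.05495842] [ 4.3e-03 -1.0e-04 -1.0e+00]
[-6.39350983  0.18829281 19.15060893] [ 0.27430484  1.44407123 -0.04249056]
lid front z 0.046073165996350474
-0.028 260 [ 0.0085 -0.     -0.028 ] 0.0103
-0.024 190 [ 0.0087 -0.     -0.0241] 0.0103
-0.02 178 [ 0.0085  0.0001 -0.0199] 0.0105
-0.016 183 [ 0.0085  0.0002 -0.016 ] 0.0102
-0.012 155 [ 0.0086 -0.0002 -0.0121] 0.0102
-0.008 149 [ 0.0087  0.0001 -0.008 ] 0.0103
-0.004 162 [ 0.0086 -0.0002 -0.004 ] 0.0103
0.0 114 [ 0.0088  0.0001 -0.    ] 0.0107
0.004 111 [ 0.0087 -0.      0.0041] 0.0103
0.008 876 [ 0.0138 -0.0001  0.0087] 0.02
0.012 63 [ 0.0172 -0.0003  0.0107] 0.02
0.515 0.5368485806736004
0.55 0.5288579264766229
0.6 nan
  return _methods._mean(a, axis=axis, dtype=dtype,
  ret = ret.dtype.type(ret / rcount)
```

View pics/w7.png

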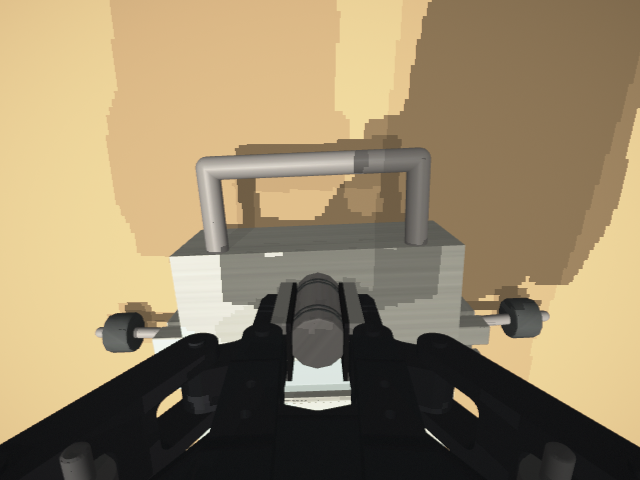

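The shoulder is seated on the lid at (318,285). The lid front measures 46 mm high, which is shut, the pin is upright, and about 19 N is bearing down.

```bash
python3 -c "
from h import *
print(readout.get_obs()['wrist_force']);print(order.sign_off())"
```

```text
[-6.70189172  0.77517368 19.41185015]
the job is handed in; nothing more can be done
None
```

The lid is closed on its gasket and held shut: the pin is seated through the lid into the base, with about 19 N pressing down on it. The job is handed in; the hand-in did not return a verdict.

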